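# Thread the guide rod through the sensor test stand's two bushings

### The job

Pull the test stand's sliding carriage towards its post end, fully home against its stop, so that its upper bushing stands over the lower one. Then take the longer of the two rods from the wooden block and thread it straight down, tip first, through the upper bushing and then the lower one. Finish while still holding the rod steady in the gripper, with about 15 mm of its tip showing under the lower bushing and its head held clear above the upper one; leave the short rod, the two vibration pickups and the eraser where they are.

Things in the scene. Friction and masses are not known exactly. Their poses are not given: they have to be found in the camera images.
- stand: Fixed test stand: dark base plate 10 mm thick (x -85 to 115, y -90 to 40 mm) with a grey wall (x -70 to 100, y -75 to -55 mm, top 108 mm up). The lower bushing juts from the wall to +y; the carriage slides on the wall's top. Origin on the bench under the lower bushing's axis; z up, x along the carriage's slide, y across it.
- lower_bush (a point): Centre of the lower bushing's underside, 48 mm above the bench, on its vertical axis. Brass insert in a 46 mm square, 16 mm thick aluminium lug (top face 64 mm up); through bore 13 mm, 3 mm chamfer at the top mouth. 38 mm of free space below it to the base plate. Axes as the stand's.
- upper_bush (a point): Centre of the top mouth of the carriage's upper bushing, 132 mm above the bench. Brass insert in a 46 mm square, 20 mm thick lug (underside 112 mm up); through bore 13 mm, 3 mm chamfer at the top mouth. Moves with the carriage; coaxial with the lower bushing when the carriage is home. Axes as the stand's.
- carriage (a joint): Carriage position in m along the stand's +x from its home stop: 0 is home (upper bushing straight above the lower), 0.06 fully back. A friction brake of about 3 N keeps it where it is left. Pull it along the stand's -x to bring it home, where it meets a firm stop.
- post (a point): Middle of the steel post by which the carriage is pulled: 12 mm (x) by 14 mm (y), standing from the carriage's top at 132 mm to 166 mm above the bench, 55 mm towards the stand's -x and 65 mm towards its -y from the upper bushing's axis. This point is 149 mm up and moves with the carriage. Axes as the stand's.
- rod_block: Fixed wooden block 50 (x) x 150 (y) x 60 mm high with two holes 12 mm wide and 50 mm deep, 45 mm to either side of its centre along its y; one rod stands in each. Origin: centre of its underside.
- rod: The long guide rod, upright in either of the block's holes: steel shank 10 mm thick, 118 mm long, with tapered tip, under a dark steel cylindrical head 22 mm thick, 40 mm tall (158 mm overall, about 0.16 kg). Origin at the tip's end, z along the rod to the head. In the block the tip is 10 mm above the bench, the head spans 128 to 168 mm.
- rod_head (a point): Middle of the long rod's head, on its axis, 138 mm from the tip.
- short_rod: Bystander: the short rod, in the block's other hole; same diameter and head, shank only 75 mm long (too short for the stand); head spans 85 to 125 mm above the bench. Origin at its tip.
- pickup_a: Bystander: vibration pickup, metal cylinder 26 mm in diameter, 40 mm tall with a stepped top. Origin: centre of its underside.
- pickup_b: Bystander: a second, identical vibration pickup. Origin: centre of its underside.
- eraser: Bystander: white eraser 45 x 28 x 14 mm. Origin: centre of its underside.
Things that resemble listed ones, but are neither listed nor needed, are in the scene too. Leave any orange or turquoise look-alike of the rod alone.

How it is judged (in metres and radians):
On the way, in this order (a step that is already met when the one before it is completed fails the run):
1. the carriage is pulled home to its stop (within 2 mm) (value of joint carriage below 0.002 m), for 0.2 s.
2. the long rod's tip has passed down through the upper bushing (z of rod in the frame of upper_bush below -0.022 m and horizontal distance between rod and upper_bush below 0.008 m and z of rod_head in the frame of upper_bush above 0.02 m and horizontal distance between rod_head and upper_bush below 0.015 m), for 0.1 s.
At the end, for the whole second after the job is handed in: Gripper holds the long rod (over 1 N, under 20 mm/s) through both bushings, within 0.08 rad of upright: tip 4 to 28 mm under the lower bushing, within 6 mm of its axis; head at least 6 mm clear above the upper, within 10 mm of its axis; carriage within 3 mm of home (value of joint carriage below 0.003 m and z of rod in the frame of lower_bush between -0.028 and -0.004 m and horizontal distance between rod and lower_bush below 0.006 m and z of rod_head in the frame of upper_bush above 0.026 m and horizontal distance between rod_head and upper_bush below 0.01 m and angle between the z axis of rod and the z axis of stand, either way round below 0.08 rad and contact force between the fingers and rod above 1 N and linear speed of rod below 0.02 m/s); the arm keeps its last pose, push and grip.
It fails at once if the short rod is disturbed (moved over 25 mm) (distance of short_rod from where it was at the start of the episode above 0.025 m).
It fails at once if a vibration pickup is disturbed (moved over 25 mm) (distance of any of pickup_a, pickup_b from where it was at the start of the episode above 0.025 m).
It fails at once if the eraser is disturbed (moved over 25 mm) (distance of eraser from where it was at the start of the episode above 0.025 m).
It also fails if it takes over 64 s, if anything falls off the work surface, if the arm or the gripper's body presses on something with over 40 N, if the wrist force passes 120 N, or if a joint passes its speed limit or range.

### The arm

A 7-joint arm with a two-finger parallel gripper is mounted at the origin on the work surface. World frame = base frame: x ahead of the robot, y to its left, z up, the work surface at z = 0. Lengths are in m, angles in degrees, forces in N, time in s.
With the tool pointing down it reaches from about 0.425 to 0.875 m from the base axis. Payload 4.7 kg.
Tool frame: the origin (TCP) lies midway between the tips of the shut fingers; the grasp point (between the pads) lies 19 mm behind it (env.grip_point_offset is the distance from the TCP to the grasp point, in m); z points along the fingers, y is the line along which they close (so a half turn about z gives the same grasp; the last joint's range is limited). The gripper opens to 87 mm and grips with 3 to 60 N. Pads are 19 mm wide; open, the fingers measure 117 mm over their backs; the gripper's body (75 mm by 190 mm) begins 51 mm behind the grasp point.
Start: joints at [-64.223, 18.392, -4.016, 83.108, 1.295, 78.541, -3.26], TCP at [0.274, 0.589, 0.223] pointing down, gripper open.
Joint ranges: [-163.93, 163.93], [-17.29, 119.83], [-79.2, 71.16], [3.27, 140.29], [-89.18, 269.18], [5.43, 117.66], [-154.24, 154.24]. Speed limits (degrees/s): [147.25, 147.25, 180, 180, 180, 180, 180].

### API

Orientations are given as [roll, pitch, yaw] about the fixed x, y, z axes, in that order (R = Rz(yaw) Ry(pitch) Rx(roll)).
In Python, from cell import env gives the robot as it stands.
- The arm moves only by the shell command python3 -m jog 'ROWS' [FORCE]. ROWS is JSON, a list of rows, each a list of 7 numbers: the shift along the tool's x, y, z in m, then the turn, a rotation vector about the tool's x, y, z in rad, then the finger opening in m, from 0 to 0.087. A call has 1 to 12 rows; each row shifts and turns the commanded pose from where the row before left it, along the tool's axes as they then stand; what a row does not reach is not made up. A row lasts 1/12 s, in which the tool goes at most 41.7 mm and 7.16 degrees, less where a joint would pass 70% of its speed; a pose out of reach is approached as far as the arm can. A call is refused whole if a number of a shift passes 0.0417 or a number of a turn 0.125, either way. A call with a gripper value outside its range is refused whole. The fingers move at their own pace and stop on an object; FORCE is the grip in N (left out, the last holds). Time passes only in rows, so rows that do not move let the fingers close. It gives the time, the measured TCP pose, the force, the opening and the grip force at its end, in the units of the state.
- env.get_obs(): the state, without advancing time (a new reading comes with each control period).
- env.read_camera(name): name is "scene" or "top"; returns the picture (384x512x3 uint8, blue, green, red); there is no depth.
- env.get_calibration(name): a dict with "fov_y" (degrees; the focal length in pixels is half the picture's height over the tangent of half this angle, whatever the lens; pixels are square), "cx", "cy" (the principal point, pixels), "k1" (the pictures are not rectified: a ray, as slopes to the right and down, at radius r is drawn at 1 + k1 r^2 times it, then the intrinsics apply), "pose" (4x4, takes a point from camera to world coordinates). Camera axes: x right, y up, looking along -z (the intrinsics and any distortion apply to the point x, -y, -z); pixel columns grow to the right and rows downward; lengths in m; the calibration is good to about 2 mm. A picture is of the moment at which its call begins. get_calibration takes no time and is no camera call.
- env.sign_off(): hands the job in; it is judged then, once.
The state is a dict: "time_s": time; "qpos": joint angles; "joint_velocities": joint speeds; "effort": joint torques, N m; "tool_pos": TCP position; "tool_rot": TCP orientation; "force": force on the tool from outside, world axes, zero at the start; "wrist_torque": the same for the moment, N m; "grip_width": finger opening in m; "grasp_force": force on a finger pad.
Only numpy, scipy, OpenCV 4.12 (cv2) and the standard library are available. Lean on these libraries where they do the work, as an engineer would, in place of code of your own. Each camera call takes 0.05 s, during which the arm holds its last target. There are 200 camera calls.

## Working session

There is one attempt and no reset: what is moved stays moved. The work goes in short steps, Python scripts to look and compute and a shell command to move; the robot and the scene stay as the last step left them, time stands still between calls to the robot, and variables do not carry over. Pictures are saved under pics/ and viewed, at most 10 in all, crops included, and the job is handed in when it is done.

```bash
mkdir -p pics; ls
python3 - <<'E'
from cell import env
import cv2,numpy as np
for n in("scene","top"):
    cv2.imwrite(f"pics/{n}0.png",env.read_camera(n)); c=env.get_calibration(n); print(n,c["fov_y"],c["cx"],c["cy"],c["k1"]);print(np.round(c["pose"],4))
o=env.get_obs(); print(o, env.grip_point_offset)
E
```

```text
pics
scene 45.287917039157534 255.60286959843842 186.15592100785804 0.012509763635315042
[[ 0.6345 -0.5167  0.5749  1.1297]
 [ 0.7727  0.4043 -0.4894 -0.5054]
 [ 0.0204  0.7547  0.6557  0.7202]
 [ 0.      0.      0.      1.    ]]
top 56.62724027469358 254.1098105375985 189.8956075598218 -0.10608054046205824
[[ 0.006   0.9867 -0.1627  0.498 ]
 [-1.      0.0065  0.0023 -0.0762]
 [ 0.0033  0.1626  0.9867  0.9339]
 [ 0.      0.      0.      1.    ]]
{'time_s': 0.1, 'qpos': array([-64.22139713,  18.43548314,  -4.01463317,  83.16844139,
         1.29557031,  78.54137541,  -3.25951076]), 'joint_velocities': array([ 0.00976546, -0.0367919 , -0.09834247, -0.28406428,  0.00913194,
        0.05249911,  0.10594562]), 'effort': array([-4.80243816e-04, -4.92572987e+01, -4.06001648e-01, -3.13399816e+01,
       -6.40755636e-02,  3.95277177e-02,  1.09315031e-04]), 'tool_pos': array([0.27424589, 0.58875758, 0.22155853]), 'tool_rot': array([-1.79899961e+02,  6.35024459e-03,  1.55030760e+02]), 'force': array([-0.28971721,  0.29937877, -0.32949334]), 'wrist_torque': array([ 0.01657886,  0.03275008, -0.00508318]), 'grasp_force': 0.0, 'grip_width': 0.08727535865583737} 0.0187
```

View pics/scene0.png

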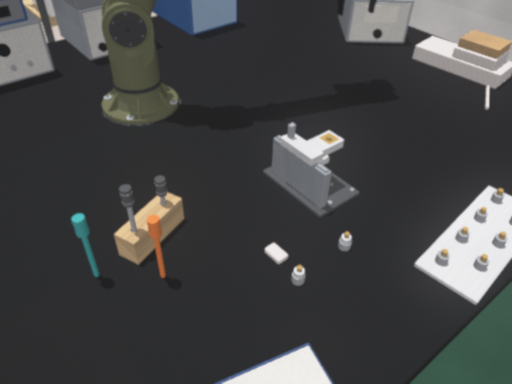

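View pics/top0.png

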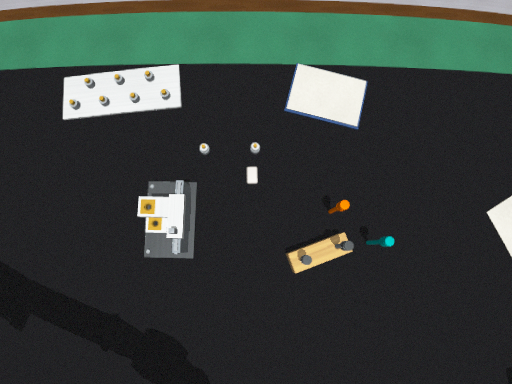

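The scene view shows the stand at about (310,170), the block at (150,225) with two dark-headed rods at (127,195) and (161,185), an orange look-alike at (155,225), a turquoise one at (82,225), pickups at (345,240) and (299,274), and the eraser at (277,252). In the top view the stand is at (170,220), the block at (320,253), and the rod heads at (306,260) and (348,246). The candidates are the left/near rod (scene 127,195 = top 348,246) and the right one (scene 161,185 = top 306,260). The first stands higher with more shank showing, so I take it as the long one. I'll confirm that in an enlarged crop.

```bash
cat > h.py <<'E'
import numpy as np,cv2
from cell import env
def ray(n,uv):
    c=env.get_calibration(n); f=192/np.tan(np.radians(c["fov_y"]/2))
    d=(np.array(uv,float)-[c["cx"],c["cy"]])/f; s=d.copy()
    for _ in range(20): s=d/(1+c["k1"]*(s@s))
    P=np.array(c["pose"]); v=P[:3,:3]@[s[0],-s[1],-1]
    return P[:3,3],v/np.linalg.norm(v)
def plane(n,uv,z):
    o,v=ray(n,uv); return o+v*(z-o[2])/v[2]
def tri(a,b):
    o1,v1=ray("scene",a);o2,v2=ray("top",b)
    t=np.linalg.lstsq(np.c_[v1,-v2],o2-o1,rcond=None)[0]
    p,q=o1+v1*t[0],o2+v2*t[1]; return (p+q)/2,np.linalg.norm(p-q)
def crop(im,x0,y0,x1,y1,k):
    return cv2.resize(im[y0:y1,x0:x1],None,fx=k,fy=k,interpolation=cv2.INTER_CUBIC)
E
python3 - <<'E'
import cv2,numpy as np
from h import crop
s=cv2.imread("pics/scene0.png");t=cv2.imread("pics/top0.png")
s=cv2.convertScaleAbs(s,alpha=1.3,beta=15);t=cv2.convertScaleAbs(t,alpha=1.3,beta=15)
a=np.hstack([crop(s,110,170,200,260,4),crop(s,260,115,360,205,4)])
b=np.hstack([crop(t,280,225,370,275,4),crop(t,130,175,230,225,4)])
b=np.hstack([crop(t,280,215,370,275,4),crop(t,125,180,225,240,4)])
cv2.imwrite("pics/c1.png",np.vstack([a,b]));print(np.vstack([a,b]).shape)
E
```

```text
(600, 760, 3)
```

View pics/c1.png

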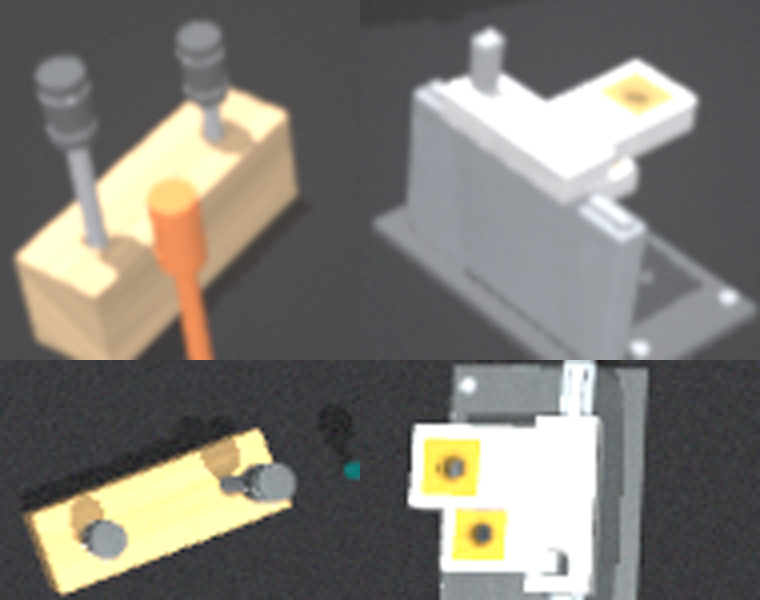

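The crop confirms it: the left rod in the scene view (head top about (125.5,188)) shows a long shank, so it is the long rod; at top it is (348.7,245.5). The right rod, (160,178), is short. The upper bushing is at top (148,207), the lower one's visible brass at (155,223.5), and the post is the pin at scene (382,126→ full 291.5,126).

Run:
```python
import cv2,numpy as np
from h import *
S=cv2.imread("pics/scene0.png");T=cv2.imread("pics/top0.png")
def comps(im,lo,hi,box,amin,k=0):
    x0,y0,x1,y1=box; h=cv2.cvtColor(im,cv2.COLOR_BGR2HSV)[y0:y1,x0:x1]
    m=cv2.inRange(h,lo,hi)
    for c in cv2.findContours(m,cv2.RETR_EXTERNAL,cv2.CHAIN_APPROX_NONE)[0]:
        if cv2.contourArea(c)>=amin:
            r=cv2.minAreaRect(c); M=cv2.moments(c)
            print("  cen",np.round([M['m10']/M['m00']+x0,M['m01']/M['m00']+y0],2),"rect",np.round(np.array(r[0])+[x0,y0],2),np.round(r[1],1),round(r[2],1),"area",cv2.contourArea(c))
print("yellow top");comps(T,(15,120,120),(35,255,255),(130,190,190,250),10)
print("yellow scene");comps(S,(10,70,100),(35,255,255),(300,120,360,180),10)
print("wood top");comps(T,(10,60,120),(30,200,255),(270,220,370,285),50)
for n,im,b in(("T head",T,(335,234,362,258)),("S head",S,(115,180,142,210)),("S post",S,(280,118,304,142)),("T post",T,(160,220,185,240))):
    x0,y0,x1,y1=b; print(n,b); g=cv2.cvtColor(im,cv2.COLOR_BGR2GRAY)[y0:y1,x0:x1]
    print("\n".join("".join("%4d"%v for v in r) for r in g))
```

```text
yellow top
  cen [154.34 223.51] rect [154.38 223.49] [12.6 12. ] 4.8 area 129.5
  cen [147.22 206.44] rect [147.  206.5] [13. 14.] 90.0 area 165.5
yellow scene
  cen [328.7  138.03] rect [328.9 138.2] [15.2  8.5] 26.6 area 86.0
wood top
  cen [316.97 253.12] rect [319.68 252.36] [21.7 62.1] 69.3 area 1140.5
T head (335, 234, 362, 258)
  51  83  80 140 172 197 197 199 199 195 180  31  33  35  34  37  34  34  32  35  32  27  37  34  36  33  25
  98 107 124 129 196 197 196 198 195 195 185 103  33  31  36  35  34  32  35  36  35  32  36  32  39  33  22
 123 124 124 125 196 195 197 195 195 194 185 110  38  37  37  34  28  40  29  36  37  34  35  34  32  33  31
 124 122 121 121 133 205 205 197 197 198 198 179  39  34  31  31  36  38  34  36  36  36  34  28  33  34  40
 124 124 127 130 137 203 198 198 197 199 200 186 105  34  35  30  38  36  36  34  35  35  32  33  36  34  39
 129 133 130 124 131 197 198 197 197 194 195 195 169  34  32  35  34  36  34  31  37  32  35  36  34  34  41
 136 134 125 123 132 195 194 189 187 187 187 187 153  69  45  45  34  32  39  35  37  33  36  37  40  35  35
[... 8855 characters left out ...]
02 108 109 108 109 154 236 236 185 161 138 132 130 106  91  92 211 246 247 246 246 164 109  78
 102 101 103 102 108 104 152 235 246 246 245 244 244 243 243 242 243 244 249 247 246 247 147 109  72
  98 103 104 105 105 103 194 242 247 246 247 248 246 245 246 247 246 246 248 247 246 247 136 106  71
 100 101 102 106 107 106 184 240 247 246 248 248 245 247 247 247 247 246 249 247 246 247 135 105  76
 103 103 104 104 103 106 207 246 248 249 249 250 248 248 249 249 249 249 251 249 249 249 139 106  72
  99 101 107 107 103 106 105 108 112 111  97  92 118 146 149 148 152 151 175 174 170 138 108 100  73
 102 102 106 106 107 104 103 106 108 108 104 101 133 174 195 201 198 178 160 179 158  86  75  76  72
```

Run:
```python
import cv2,numpy as np
from h import *
np.set_printoptions(precision=4,suppress=True)
print("head top",tri((124.8,187.6),(348.9,245.2)))
print("post top",tri((291.8,124.6),(171.1,230.4)))
print("upper",tri((328.9,138.2),(147.2,206.5)),plane("top",(147.2,206.5),.132))
print("lower top face",plane("top",(154.6,223.7),.064), "upper mouth top/scene",plane("scene",(328.9,138.2),.132))
print("head top z=.168",plane("top",(348.9,245.2),.168),plane("scene",(124.8,187.6),.168))
print("post top z=.166",plane("top",(171.1,230.4),.166),plane("scene",(291.8,124.6),.166))
# block and base plate directions
T=cv2.imread("pics/top0.png");S=cv2.imread("pics/scene0.png")
g=cv2.cvtColor(T,cv2.COLOR_BGR2GRAY)
for b in((146,180,160,192),(142,246,156,258)):
    x0,y0,x1,y1=b; w=g[y0:y1,x0:x1].astype(float); w=np.where(w>150,w,0)
    yy,xx=np.mgrid[y0:y1,x0:x1]
    if w.sum(): p=((xx*w).sum()/w.sum(),(yy*w).sum()/w.sum()); print("screw",p,plane("top",p,.011))
# short rod head top
print("short", plane("top",(305.8,260),.125))
for n in [(204,148),(255,147)]: print("pickup",plane("top",n,.04))
print("eraser",plane("top",(252,175),.014), "orange",plane("top",(344.5,205),.16),"turq",plane("top",(390,241),.16))
for p in [(288,254),(346,234),(353,252),(295,272)]: print("block corner",plane("top",p,.06))
```

```text
head top (array([ 0.5051, -0.2822,  0.1695]), np.float64(0.0006943314052541357))
post top (array([0.5347, 0.1002, 0.166 ]), np.float64(0.000625251844441443))
upper (array([0.5898, 0.1651, 0.1328]), np.float64(0.0010143198925688323)) [0.5902 0.1658 0.132 ]
lower top face [0.5557 0.1656 0.064 ] upper mouth top/scene [0.5889 0.1654 0.132 ]
head top z=.168 [ 0.5053 -0.2823  0.168 ] [ 0.5031 -0.2819  0.168 ]
post top z=.166 [0.5349 0.1005 0.166 ] [0.5346 0.0999 0.166 ]
screw (np.float64(151.64510050251258), np.float64(185.88065326633165)) [0.6592 0.1932 0.011 ]
screw (np.float64(147.643216080402), np.float64(251.20283234353587)) [0.4879 0.1955 0.011 ]
short [ 0.4727 -0.1951  0.125 ]
pickup [0.755  0.0526 0.04  ]
pickup [ 0.7583 -0.08    0.04  ]
eraser [ 0.6894 -0.0726  0.014 ] orange [ 0.5932 -0.2774  0.16  ] turq [ 0.514  -0.3766  0.16  ]
block corner [ 0.4851 -0.1614  0.06  ]
block corner [ 0.5337 -0.3049  0.06  ]
block corner [ 0.4897 -0.3211  0.06  ]
block corner [ 0.442  -0.1781  0.06  ]
```

Triangulated heights agree with the text (head top 0.1695, post top 0.166, upper mouth 0.1328 m). The stand's yaw is about 0, and the carriage is about 34 mm back. I'll grip the post along world x and pull it home, starting by turning the tool to yaw 90.

```bash
python3 -m jog '[[0,0,0,0,0,0.1134,0.06],[0,0,0,0,0,0.1134,0.06],[0,0,0,0,0,0.1134,0.06],[0,0,0,0,0,0.1134,0.06],[0,0,0,0,0,0.1134,0.06],[0,0,0,0,0,0.1134,0.06],[0,0,0,0,0,0.1134,0.06],[0,0,0,0,0,0.1134,0.06],[0,0,0,0,0,0.1134,0.06],[0,0,0,0,0,0.1134,0.06]]' 20
python3 -m jog '[[-0.03,0.016,0,0,0,0,0.06],[-0.03,0.016,0,0,0,0,0.06],[-0.03,0.016,0,0,0,0,0.06],[-0.03,0.016,0,0,0,0,0.06],[-0.03,0.016,0,0,0,0,0.06],[-0.03,0.016,0,0,0,0,0.06],[-0.03,0.016,0,0,0,0,0.06],[-0.03,0.016,0,0,0,0,0.06],[-0.03,0.016,0,0,0,0,0.06],[-0.03,0.016,0,0,0,0,0.06]]'
python3 - <<'E'
from h import *
print(tri((154.5,219),(344.5,205)),tri((80.5,218),(390,241.5)),env.get_obs()["qpos"])
E
```

```text
time_s: 0.93
tool_pos: [0.2743, 0.5889, 0.2219]
tool_rot: [-180.0, 0.1, 89.7]
force: [0.6, 0.1, 0.2]
grip_width: 0.0604
grasp_force: 0.0
time_s: 1.77
tool_pos: [0.435, 0.2877, 0.2223]
tool_rot: [-180.0, 0.0, 90.1]
force: [0.9, 0.5, 0.1]
grip_width: 0.0604
grasp_force: 0.0
(array([ 0.59431268, -0.27695929,  0.15676894]), np.float64(0.002926360161966747)) (array([ 0.51415026, -0.37515466,  0.15740476]), np.float64(0.00509262991243242)) [-52.24355608   2.48196526  16.39466152 101.83800837  -0.72892753
  75.80539159 -35.61737366]
```

```bash
python3 -m jog '[[-0.0268,0.0142,0,0,0,0,0.06],[-0.0268,0.0142,0,0,0,0,0.06],[-0.0268,0.0142,0,0,0,0,0.06],[-0.0268,0.0142,0,0,0,0,0.06],[-0.0268,0.0142,0,0,0,0,0.06],[-0.0268,0.0142,0,0,0,0,0.06],[-0.0268,0.0142,0,0,0,0,0.06],[0,0,0,0,0,0,0.06],[0,0,0,0,0,0,0.06]]'
python3 -m jog '[[0,0,0.02,0,0,0,0.06],[0,0,0.02,0,0,0,0.06],[0,0,0.02,0,0,0,0.06],[0,0,0.012,0,0,0,0.06],[0,0,0.01,0,0,0,0.06],[0,0,0,0,0,0,0.06],[0,0,0,0,0,0,0.06]]'
python3 - <<'E'
from h import *
S=env.read_camera("scene");T=env.read_camera("top")
cv2.imwrite("pics/c2.png",np.hstack([crop(S,240,80,360,200,3),crop(T,130,160,250,280,3)]))
E
```

```text
time_s: 2.52
tool_pos: [0.5347, 0.0996, 0.2222]
tool_rot: [-180.0, 0.0, 89.8]
force: [-0.3, 0.2, 0.2]
grip_width: 0.06
grasp_force: 0.0
time_s: 3.1
tool_pos: [0.5342, 0.1024, 0.1406]
tool_rot: [-180.0, 0.0, 90.1]
force: [1.3, -0.6, 0.7]
grip_width: 0.0603
grasp_force: 0.0
```

View pics/c2.png

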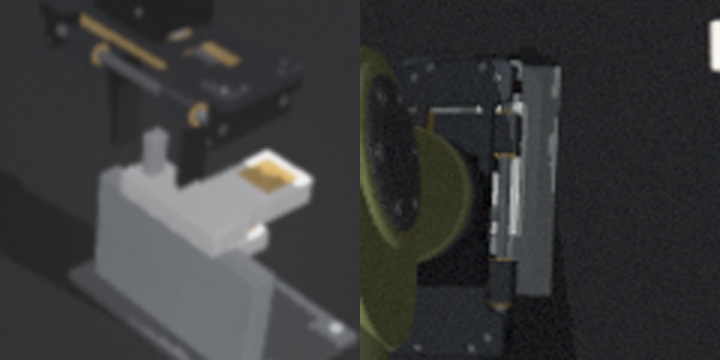

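The picture shows the post (crop 155,150) between the two fingers (125,120 and 192,155), so the grip can close on it.

```bash
python3 -m jog '[[0,0,0,0,0,0,0],[0,0,0,0,0,0,0],[0,0,0,0,0,0,0],[0,0,0,0,0,0,0],[0,0,0,0,0,0,0],[0,0,0,0,0,0,0],[0,0,0,0,0,0,0],[0,0,0,0,0,0,0]]' 25
```

```text
time_s: 3.87
tool_pos: [0.5343, 0.1019, 0.1406]
tool_rot: [180.0, -0.0, 90.1]
force: [-0.3, 0.3, 0.5]
grip_width: 0.0144
grasp_force: 0.0
```

```bash
python3 -m jog '[[0,0,0,0,0,0,0],[0,0,0,0,0,0,0],[0,0,0,0,0,0,0],[0,0,0,0,0,0,0]]'
python3 -m jog '[[0,-0.004,0,0,0,0,0],[0,-0.004,0,0,0,0,0],[0,-0.004,0,0,0,0,0],[0,-0.004,0,0,0,0,0],[0,-0.004,0,0,0,0,0],[0,-0.004,0,0,0,0,0],[0,-0.003,0,0,0,0,0],[0,-0.002,0,0,0,0,0],[0,0,0,0,0,0,0]]'
```

```text
time_s: 4.2
tool_pos: [0.5344, 0.1019, 0.1406]
tool_rot: [180.0, -0.0, 90.0]
force: [0.3, 0.6, -0.4]
grip_width: 0.012
grasp_force: 25.0
time_s: 4.95
tool_pos: [0.5045, 0.1023, 0.1406]
tool_rot: [-179.9, -0.0, 90.1]
force: [0.5, 1.6, -1.6]
grip_width: 0.012
grasp_force: 25.0
```

```bash
python3 -m jog '[[0,-0.001,0,0,0,0,0],[0,-0.001,0,0,0,0,0],[0,-0.001,0,0,0,0,0],[0,-0.001,0,0,0,0,0]]'
python3 -m jog '[[0,-0.001,0,0,0,0,0],[0,-0.001,0,0,0,0,0],[0,-0.001,0,0,0,0,0]]'
python3 -m jog '[[0,-0.001,0,0,0,0,0],[0,-0.001,0,0,0,0,0],[0,0,0,0,0,0,0],[0,0,0,0,0,0,0]]'
```

```text
time_s: 5.28
tool_pos: [0.5015, 0.1023, 0.1406]
tool_rot: [180.0, -0.0, 90.1]
force: [7.3, 2.8, -5.8]
grip_width: 0.0115
grasp_force: 25.0
time_s: 5.53
tool_pos: [0.5015, 0.1024, 0.1406]
tool_rot: [179.6, -0.0, 90.1]
force: [16.1, 5.2, -13.7]
grip_width: 0.0116
grasp_force: 25.1
time_s: 5.87
tool_pos: [0.5015, 0.1024, 0.1406]
tool_rot: [179.3, -0.1, 90.1]
force: [19.6, 4.0, -17.9]
grip_width: 0.012
grasp_force: 25.1
```

Home: it stops firmly at post x = 0.5015, with about 20 N. I'll ease off, open and lift clear.

```bash
python3 -m jog '[[0,0.0015,0,0,0,0,0],[0,0.0015,0,0,0,0,0],[0,0.0015,0,0,0,0,0],[0,0,0,0,0,0,0],[0,0,0,0,0,0,0.05],[0,0,0,0,0,0,0.05],[0,0,0,0,0,0,0.05],[0,0,0,0,0,0,0.05],[0,0,0,0,0,0,0.05],[0,0,0,0,0,0,0.05]]'
python3 -m jog '[[0,0,-0.02,0,0,0,0.05],[0,0,-0.03,0,0,0,0.05],[0,0,-0.04,0,0,0,0.05],[-0.03,0,0,0,0,0,0.05],[-0.035,0,0,0,0,0,0.05],[-0.035,0,0,0,0,0,0.05],[-0.035,0,0,0,0,0,0.05],[-0.035,0,0,0,0,0,0.05],[-0.035,0,0,0,0,0,0.05],[-0.035,0,0,0,0,0,0.05],[-0.035,0,0,0,0,0,0.05]]'
python3 - <<'E'
from h import *
S=env.read_camera("scene");T=env.read_camera("top")
cv2.imwrite("pics/c3.png",np.hstack([crop(S,260,100,360,200,4),crop(T,120,160,220,260,4)]))
print(env.get_obs()["tool_pos"],env.get_obs()["tool_rot"])
def rect(im,lo,hi,b):
    x0,y0,x1,y1=b;m=cv2.inRange(cv2.cvtColor(im,cv2.COLOR_BGR2HSV)[y0:y1,x0:x1],lo,hi)
    for c in cv2.findContours(m,0,cv2.CHAIN_APPROX_NONE)[0]:
        if cv2.contourArea(c)>30: r=cv2.minAreaRect(c); print(np.array(r[0])+[x0,y0],r[1]); return np.array(r[0])+[x0,y0]
a=rect(S,(10,70,100),(35,255,255),(280,120,360,180));b=rect(T,(15,120,120),(35,255,255),(130,190,190,250))
if b is not None: print(plane("top",b,.132))
if a is not None: print(plane("scene",a,.132), tri(a,b))
E
```

```text
time_s: 6.7
tool_pos: [0.5007, 0.1016, 0.1406]
tool_rot: [-180.0, 0.0, 90.0]
force: [-0.9, 0.2, 0.5]
grip_width: 0.0433
grasp_force: 0.0
time_s: 7.62
tool_pos: [0.5007, -0.1748, 0.2308]
tool_rot: [180.0, -0.0, 90.1]
force: [1.0, 1.0, 0.9]
grip_width: 0.0501
grasp_force: 0.0
[ 0.4994478  -0.18059777  0.23112347] [179.975173     0.20586337  89.45827088]
[316.05999756 154.92000198] (12.399999618530273, 7.40000057220459)
[146.30294228 220.56176567] (13.575282096862793, 14.112156867980957)
[0.55804581 0.16620145 0.132     ]
[0.61507295 0.09888818 0.132     ] (array([0.5577298 , 0.17939116, 0.06289881]), np.float64(0.018177389988124775))
```

View pics/c3.png

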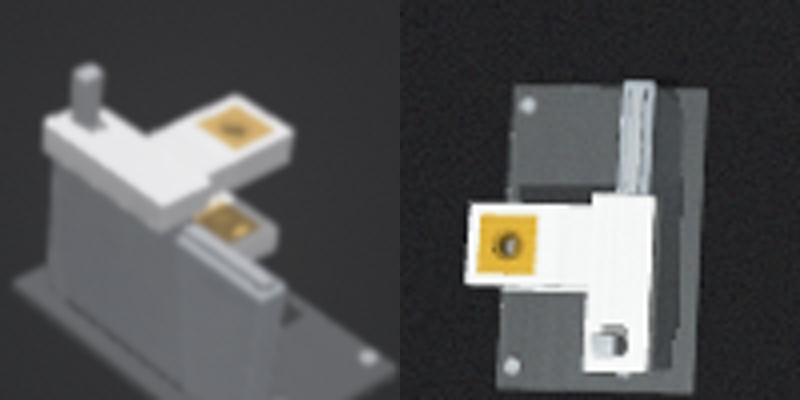

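Carriage is home: the upper bushing at crop (507,245) now stands over the lower one, and the lower brass shows just beneath it at (228,222). Now to the long rod.

```bash
python3 -m jog '[[-0.02,0.001,0,0,0,0,0.05],[-0.025,0.001,0,0,0,0,0.05],[-0.025,0.001,0,0,0,0,0.05],[-0.02,0.001,0,0,0,0,0.05],[-0.01,0,0,0,0,0,0.05],[-0.003,0,0,0,0,0,0.05],[0,0,0,0,0,0,0.05],[0,0,0,0,0,0,0.05],[0,0,0,0,0,0,0.05]]'
python3 - <<'E'
from h import *
for k in range(3):
    env.read_camera("top"); o=env.get_obs(); print(o["tool_pos"],o["tool_rot"],o["time_s"])
print(tri((318.8,132.3),(146.3,220.6)))
E
```

```text
time_s: 8.47
tool_pos: [0.5057, -0.2743, 0.2305]
tool_rot: [180.0, -0.1, 90.2]
force: [-0.4, -0.2, 0.3]
grip_width: 0.0498
grasp_force: 0.0
[ 0.50568936 -0.27441175  0.23050931] [ 1.79986830e+02 -6.29047463e-02  9.01917292e+01] 8.5167
[ 0.50564173 -0.27463541  0.23056156] [ 1.79981973e+02 -5.24195924e-02  9.01797835e+01] 8.5667
[ 0.50557281 -0.27489876  0.23061638] [ 1.79979112e+02 -4.20489015e-02  9.01609115e+01] 8.6167
(array([0.55769943, 0.16609463, 0.13081704]), np.float64(0.0011199580585543468))
```

```bash
python3 -m jog '[[-0.006,0,0,0,0,0,0.05],[0,0,0.02,0,0,0,0.05],[0,0,0.02,0,0,0,0.05],[0,0,0.02,0,0,0,0.05],[0,0,0.015,0,0,0,0.05],[0,0,0.01,0,0,0,0.05],[0,0,0.01,0,0,0,0.05],[0,0,0.0045,0,0,0,0.05],[0,0,0,0,0,0,0.05],[0,0,0,0,0,0,0.05],[0,0,0,0,0,0,0.05]]'
python3 - <<'E'
from h import *
S=env.read_camera("scene");T=env.read_camera("top")
cv2.imwrite("pics/c4.png",np.hstack([crop(S,80,120,200,260,4)]))
print(env.get_obs()["tool_pos"])
E
```

```text
time_s: 9.53
tool_pos: [0.5058, -0.2825, 0.1319]
tool_rot: [179.9, 0.0, 90.1]
force: [0.4, 0.1, 0.6]
grip_width: 0.0499
grasp_force: 0.0
[ 0.50574106 -0.28241594  0.13190606]
```

View pics/c4.png

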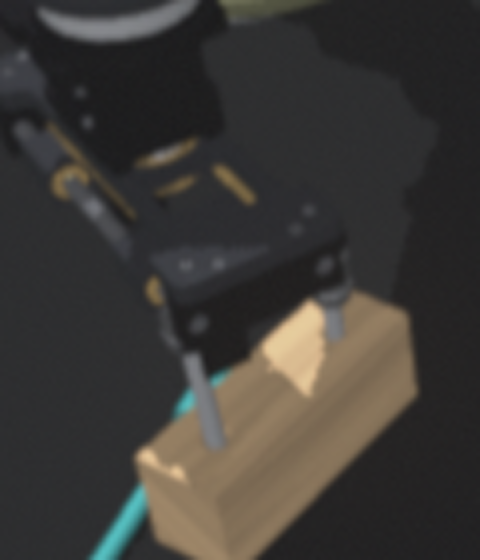

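The gripper is over the long rod, but the orange look-alike (expected at crop (300,420)) is missing and the turquoise one now runs from (225,375) to (100,550). I'll check the full view.

Run:
```python
from h import *
S=env.read_camera("scene");T=env.read_camera("top")
cv2.imwrite("pics/c5.png",np.hstack([crop(S,30,90,300,370,1.45),crop(T,220,120,490,400,1.45)]))
```

```text
Traceback (most recent call last):
ValueError: all the input array dimensions except for the concatenation axis must match exactly, but along dimension 0, the array at index 0 has size 406 and the array at index 1 has size 383
```

Run:
```python
from h import *
S=env.read_camera("scene");T=env.read_camera("top")
cv2.imwrite("pics/c5.png",np.hstack([crop(S,30,100,300,370,1.45),crop(T,220,110,490,380,1.45)]))
```

```text
(no output)
```

View pics/c5.png

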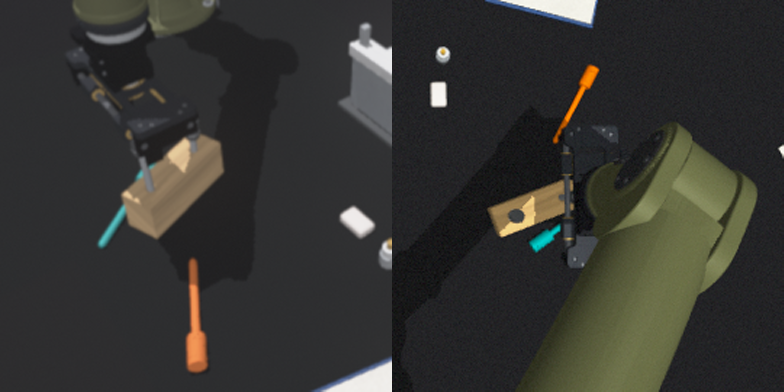

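Both look-alikes now lie flat: orange at left crop (195,315), right (575,105), turquoise at (125,205). They were free-standing and have tipped over. The gripper didn't feel any force, and nothing listed has moved. The long rod is upright between the fingers, so I'll grip it and lift.

```bash
python3 -m jog '[[0,0,0,0,0,0,0],[0,0,0,0,0,0,0],[0,0,0,0,0,0,0],[0,0,0,0,0,0,0],[0,0,0,0,0,0,0],[0,0,0,0,0,0,0],[0,0,0,0,0,0,0],[0,0,0,0,0,0,0]]' 45
python3 -m jog '[[0,0,-0.005,0,0,0,0],[0,0,-0.01,0,0,0,0],[0,0,-0.015,0,0,0,0],[0,0,-0.02,0,0,0,0],[0,0,-0.02,0,0,0,0],[0,0,-0.02,0,0,0,0],[0,0,-0.02,0,0,0,0],[0,0,-0.02,0,0,0,0],[0,0,-0.02,0,0,0,0],[0,0,-0.02,0,0,0,0],[0,0,-0.015,0,0,0,0],[0,0,0,0,0,0,0]]'
```

```text
time_s: 10.5
tool_pos: [0.5051, -0.2821, 0.131]
tool_rot: [-180.0, -0.0, 90.1]
force: [0.4, -0.0, 0.8]
grip_width: 0.0209
grasp_force: 45.0
time_s: 11.5
tool_pos: [0.5063, -0.2833, 0.3202]
tool_rot: [179.7, 0.1, 90.0]
force: [0.4, -0.2, -1.8]
grip_width: 0.021
grasp_force: 44.9
```

```bash
python3 -m jog '[[0.01,0.001,0,0,0,0,0],[0.02,0.002,0,0,0,0,0],[0.03,0.0035,0,0,0,0,0],[0.03,0.0035,0,0,0,0,0],[0.03,0.0035,0,0,0,0,0],[0.03,0.0035,0,0,0,0,0],[0.03,0.0035,0,0,0,0,0],[0.03,0.0035,0,0,0,0,0],[0.03,0.0035,0,0,0,0,0],[0.03,0.0035,0,0,0,0,0],[0.03,0.0035,0,0,0,0,0]]'
python3 -m jog '[[0.03,0.0035,0,0,0,0,0],[0.03,0.0035,0,0,0,0,0],[0.03,0.0035,0,0,0,0,0],[0.03,0.0035,0,0,0,0,0],[0.02,0.002,0,0,0,0,0],[0.015,0.0015,0,0,0,0,0],[0.01,0,0,0,0,0,0],[0.004,0,0,0,0,0,0],[0,0,0,0,0,0,0],[0,0,0,0,0,0,0],[0,0,0,0,0,0,0]]'
python3 -m jog '[[0,0,0,0,0,0,0],[0,0,0,0,0,0,0],[0,0,0,0,0,0,0],[0,0,0,0,0,0,0]]'
```

```text
time_s: 12.42
tool_pos: [0.5382, 0.0203, 0.3146]
tool_rot: [-179.9, -0.0, 90.1]
force: [0.4, 0.1, -3.3]
grip_width: 0.0209
grasp_force: 44.9
time_s: 13.33
tool_pos: [0.557, 0.1849, 0.3163]
tool_rot: [180.0, 0.0, 89.9]
force: [0.5, -1.8, -1.5]
grip_width: 0.0205
grasp_force: 44.9
time_s: 13.67
tool_pos: [0.5568, 0.1866, 0.3162]
tool_rot: [180.0, -0.0, 90.0]
force: [-0.1, 0.2, -2.0]
grip_width: 0.0206
grasp_force: 44.9
```

```bash
python3 -m jog '[[-0.01,0,0,0,0,0,0],[-0.0105,0,0,0,0,0,0],[0,0,0.01,0,0,0,0],[0,0,0.015,0,0,0,0],[0,0,0.01,0,0,0,0],[0,0,0.005,0,0,0,0],[0,0,0,0,0,0,0],[0,0,0,0,0,0,0],[0,0,0,0,0,0,0],[0,0,0,0,0,0,0]]'
python3 - <<'E'
from h import *
S=env.read_camera("scene");T=env.read_camera("top")
cv2.imwrite("pics/s6.png",S);cv2.imwrite("pics/t6.png",T)
cv2.imwrite("pics/c6.png",np.hstack([crop(S,270,60,350,160,5),crop(T,120,180,200,280,5)]))
print(env.get_obs()["tool_pos"])
E
```

```text
time_s: 14.5
tool_pos: [0.5572, 0.1666, 0.2768]
tool_rot: [179.9, -0.0, 90.1]
force: [-0.2, 0.4, -2.3]
grip_width: 0.0211
grasp_force: 44.9
[0.55706789 0.16659944 0.2766947 ]
```

View pics/c6.png

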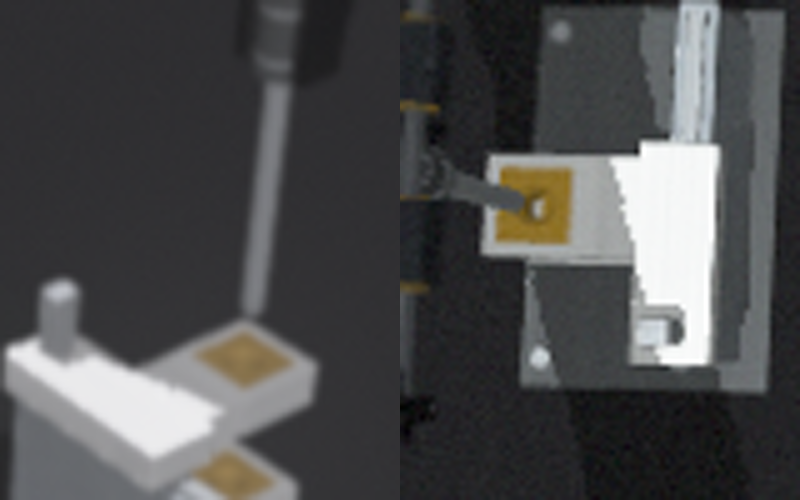

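Run:
```python
from h import *
np.set_printoptions(precision=4,suppress=True)
print(tri((320.4,122.3),(144.4,220.9)))
print("tip",plane("scene",(320.4,122.3),.1557),plane("top",(144.4,220.9),.1557))
S=cv2.imread("pics/s6.png");T=cv2.imread("pics/t6.png")
def rect(im,lo,hi,b):
    x0,y0,x1,y1=b;m=cv2.inRange(cv2.cvtColor(im,cv2.COLOR_BGR2HSV)[y0:y1,x0:x1],lo,hi)
    c=max(cv2.findContours(m,0,cv2.CHAIN_APPROX_NONE)[0],key=cv2.contourArea); h=cv2.convexHull(c); M=cv2.moments(h)
    r=cv2.minAreaRect(h); print(np.array(r[0])+[x0,y0],r[1]); return np.array([M['m10'],M['m01']])/M['m00']+[x0,y0]
a=rect(S,(10,70,60),(35,255,255),(300,118,340,143));b=rect(T,(15,120,80),(35,255,255),(130,205,165,235))
print(a,b,"bush",plane("scene",a,.132),plane("top",b,.132),tri(a,b))
```

```text
(array([0.5566, 0.1645, 0.157 ]), np.float64(0.003996629996727862))
tip [0.5559 0.1683 0.1557] [0.5555 0.1633 0.1557]
[318.6 131.2] (8.944271087646484, 13.416407585144043)
[146. 221.] (14.0, 14.0)
[318.4561 131.3587] [146.2797 220.8819] bush [0.5555 0.1662 0.132 ] [0.5573 0.1662 0.132 ] (array([0.5569, 0.1654, 0.1332]), np.float64(0.0010769046057326817))
```

The tip (scene (320.4,122.3), top (144.4,220.9)) lies within about 2 mm of the upper bore axis at (0.557,0.166), so the chamfer will catch it. I'll lower it gently, watching the force.

```bash
python3 -m jog '[[0,0,0.005,0,0,0,0],[0,0,0.005,0,0,0,0],[0,0,0.004,0,0,0,0],[0,0,0.004,0,0,0,0],[0,0,0.003,0,0,0,0],[0,0,0.003,0,0,0,0],[0,0,0.003,0,0,0,0],[0,0,0.003,0,0,0,0]]'
python3 -m jog '[[0,0,0.003,0,0,0,0],[0,0,0.003,0,0,0,0],[0,0,0.003,0,0,0,0],[0,0,0.003,0,0,0,0]]'
```

```text
time_s: 15.27
tool_pos: [0.5568, 0.1664, 0.2458]
tool_rot: [180.0, -0.0, 90.1]
force: [0.6, -1.0, -1.1]
grip_width: 0.0211
grasp_force: 44.9
time_s: 15.6
tool_pos: [0.5568, 0.1665, 0.2338]
tool_rot: [180.0, -0.0, 90.1]
force: [-0.7, 0.4, -1.7]
grip_width: 0.0207
grasp_force: 44.9
```

```bash
python3 -m jog '[[0,0,0.004,0,0,0,0],[0,0,0.004,0,0,0,0],[0,0,0.004,0,0,0,0],[0,0,0.004,0,0,0,0],[0,0,0.004,0,0,0,0],[0,0,0.004,0,0,0,0],[0,0,0.004,0,0,0,0],[0,0,0.004,0,0,0,0],[0,0,0.004,0,0,0,0]]'
python3 -m jog '[[0,0,0.003,0,0,0,0],[0,0,0.003,0,0,0,0],[0,0,0.003,0,0,0,0],[0,0,0.003,0,0,0,0],[0,0,0.003,0,0,0,0],[0,0,0.003,0,0,0,0]]'
```

```text
time_s: 16.35
tool_pos: [0.5567, 0.1664, 0.1977]
tool_rot: [180.0, -0.0, 90.1]
force: [-0.7, -0.2, -1.4]
grip_width: 0.0208
grasp_force: 44.9
time_s: 16.85
tool_pos: [0.5568, 0.1664, 0.1798]
tool_rot: [180.0, -0.0, 90.1]
force: [-0.3, -0.4, -1.6]
grip_width: 0.0211
grasp_force: 44.9
```

Tip is at about 0.059 m, inside the lower mouth, with no contact force. 26 mm still to go.

```bash
python3 -m jog '[[0,0,0.003,0,0,0,0],[0,0,0.003,0,0,0,0],[0,0,0.003,0,0,0,0],[0,0,0.003,0,0,0,0],[0,0,0.003,0,0,0,0],[0,0,0.003,0,0,0,0],[0,0,0.003,0,0,0,0],[0,0,0.003,0,0,0,0],[0,0,0.002,0,0,0,0]]'
python3 -m jog '[[0,0,0,0,0,0,0],[0,0,0,0,0,0,0],[0,0,0,0,0,0,0],[0,0,0,0,0,0,0],[0,0,0,0,0,0,0],[0,0,0,0,0,0,0]]'
python3 - <<'E'
from h import *
S=env.read_camera("scene");T=env.read_camera("top")
cv2.imwrite("pics/c7.png",np.hstack([crop(S,260,80,360,200,4),crop(T,110,170,210,290,4)]))
E
```

```text
time_s: 17.6
tool_pos: [0.5566, 0.1664, 0.1536]
tool_rot: [-180.0, 0.0, 90.1]
force: [0.7, 0.4, -1.5]
grip_width: 0.0209
grasp_force: 44.9
time_s: 18.1
tool_pos: [0.5568, 0.1665, 0.1542]
tool_rot: [180.0, -0.0, 90.1]
force: [-1.0, -0.7, -1.9]
grip_width: 0.0207
grasp_force: 44.9
```

View pics/c7.png

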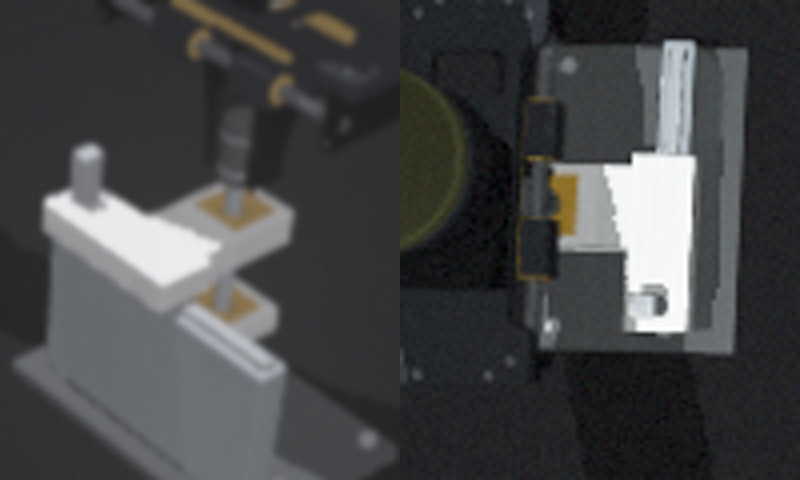

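The rod passes through the upper brass (235,210) and the lower brass (225,300). Its head is held clear above (bottom about 18 mm over the mouth), and the tip is about 15 mm under the lower bushing. Handing in.

```bash
python3 -c "
from cell import env
print(env.sign_off())"
```

```text
the job is handed in; nothing more can be done
None
```

I handed the job in with the carriage home and the long rod held upright through both bushings, its tip about 15 mm under the lower one and its head about 18 mm clear above the upper; the verdict wasn't shown, and the orange and turquoise look-alikes toppled over partway through for a reason I couldn't determine.

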